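# Capacitors into their holders

## Robot

A 6-joint arm with a two-finger parallel gripper is mounted at the origin on the work surface. World frame = base frame: x ahead of the robot, y to its left, z up, the work surface at z = 0. Lengths are in m, angles in rad, forces in N, time in s.
With the tool pointing down it reaches from about 0.375 to 0.975 m from the base axis. Payload 3.8 kg.
Tool frame: the origin (TCP) lies at the very end of the fingers, on their centre line; the grasp point (between the pads) lies 19 mm behind it; z points along the fingers, y is the line along which they close (so a half turn about z gives the same grasp; the last joint's range is limited). The gripper opens to 85 mm and grips with 20 to 120 N. Pads are 22 mm wide; open, the fingers measure 114 mm over their backs; the gripper's body (76 mm by 85 mm) begins 54 mm behind the grasp point. The pads swing forward as they close: fully open they stand 13 mm farther back than shut.
Start: joints at [-1.29, 0.264, 1.604, -0, 1.274, -0.037], TCP at [0.211, -0.641, 0.231] pointing down, gripper open.
Joint ranges: [-2.63, 2.63], [-0.94, 2.18], [0.31, 2.57], [-1.31, 4.45], [0, 2.66], [-2.55, 2.55]. Speed limits (rad/s): [2.57, 2.57, 3.14, 3.14, 3.14, 3.14].

## Interface

Orientations are given as a rotation vector (axis times angle).
In Python, from workcell import monitor, viewer, workorder gives the robot as it stands.
- The arm moves only by the tool jog_arm, never from a script. Its argument "commands" is a list of rows, each an object with "travel": the shift along the tool's x, y, z in mm, a list of three; "rot": the turn, a rotation vector about the tool's x, y, z in degrees, a list of three; "claw": the closure in counts, from 0 (fully open) to 255 (shut). A call has exactly 5 rows; each row shifts and turns the commanded pose from where the row before left it, along the tool's axes as they then stand; what a row does not reach is not made up. A row lasts 1/10 s, in which the tool goes at most 50 mm and 8.59 degrees, less where a joint would pass 70% of its speed; a pose out of reach is approached as far as the arm can. A call is refused whole if a number of a shift passes 50 or a number of a turn 8.59, either way. A call with a gripper value outside its range is refused whole. The fingers move at their own pace and stop on an object; "force" is the grip in N (left out, the last holds). Time passes only in rows, so rows that do not move let the fingers close, or fill a call up. It gives the time, the measured TCP pose, the force, the opening and the grip force at its end, in the units of the state.
- monitor.read_state(): the state, without advancing time (a new reading comes with each control period).
- viewer.read_camera(name): name is "scene" or "top"; returns a dict with "color" (384x512x3 uint8, blue, green, red), "camera_matrix" (3x3 intrinsics, pixels), "k1" (the pictures are not rectified: a ray, as slopes to the right and down, at radius r is drawn at 1 + k1 r^2 times it, then the intrinsics apply), "R" (3x3) and "t" (3): a world point X has camera coordinates R X + t. Camera axes: x right, y down, z forward; pixel columns grow to the right and rows downward; lengths in m; the calibration is good to about 2 mm. A picture is of the moment at which its call begins. There is no depth.
- workorder.finish_job(): hands the job in; it is judged then, once.
The state is a dict: "time": time; "q": joint angles; "joint_vel": joint speeds; "joint_torque": joint torques, N m; "tool_pos": TCP position; "tcp_rot": TCP orientation; "wrist_force": force on the tool from outside, world axes, zero at the start; "torque": the same for the moment, N m; "width": opening from 0.0 (shut) to 1.0 (fully open); "grip_force": force on a finger pad.
Only numpy, scipy, OpenCV 4.12 (cv2) and the standard library are available. Lean on these libraries where they do the work, as an engineer would, in place of code of your own. Each camera call takes 0.05 s, during which the arm holds its last target. There are 200 camera calls.

## Task

Stand each of the four black can capacitors upright, terminals up, on the floor of the round holder of its own size: the smallest in the smallest holder, the next in the next, and so on up to the largest. Do not knock any capacitor over, and leave the relay and the copper toroid where they are.

Things in the scene. Friction and masses are not known exactly. Their poses are not given: they have to be found in the camera images.
- cap_26: The smallest of four can capacitors: an upright black cylinder, 26 mm in diameter and 44 mm tall, with a bright metal disc and two small brass terminals (2.6 mm proud of that height) on its top and a thin bright band near the top. Loose, about 35 g. Origin at the centre of its underside, z up along its axis.
- cap_36: The second smallest of four can capacitors: an upright black cylinder, 36 mm in diameter and 50 mm tall, with a bright metal disc and two small brass terminals (2.6 mm proud of that height) on its top and a thin bright band near the top. Loose, about 70 g. Origin at the centre of its underside, z up along its axis.
- cap_46: The second largest of four can capacitors: an upright black cylinder, 46 mm in diameter and 56 mm tall, with a bright metal disc and two small brass terminals (2.6 mm proud of that height) on its top and a thin bright band near the top. Loose, about 120 g. Origin at the centre of its underside, z up along its axis.
- cap_56: The largest of four can capacitors: an upright black cylinder, 56 mm in diameter and 62 mm tall, with a bright metal disc and two small brass terminals (2.6 mm proud of that height) on its top and a thin bright band near the top. Loose, about 190 g. Origin at the centre of its underside, z up along its axis.
- holder_26: The smallest of four capacitor holders, fixed to the bench: an open round metal cup, inside diameter 40 mm, outside 46 mm, rim 14 mm above the bench, inner floor 4 mm above the bench, on a square steel flange 52 mm wide and 3 mm thick. It takes the 26 mm capacitor, with 7 mm of play all round. Origin on the bench at the centre of the cup, z up.
- holder_36: The second smallest of four capacitor holders, fixed to the bench: an open round metal cup, inside diameter 50 mm, outside 56 mm, rim 14 mm above the bench, inner floor 4 mm above the bench, on a square steel flange 62 mm wide and 3 mm thick. It takes the 36 mm capacitor, with 7 mm of play all round. Origin on the bench at the centre of the cup, z up.
- holder_46: The second largest of four capacitor holders, fixed to the bench: an open round metal cup, inside diameter 60 mm, outside 66 mm, rim 14 mm above the bench, inner floor 4 mm above the bench, on a square steel flange 72 mm wide and 3 mm thick. It takes the 46 mm capacitor, with 7 mm of play all round. Origin on the bench at the centre of the cup, z up.
- holder_56: The largest of four capacitor holders, fixed to the bench: an open round metal cup, inside diameter 70 mm, outside 76 mm, rim 14 mm above the bench, inner floor 4 mm above the bench, on a square steel flange 82 mm wide and 3 mm thick. It takes the 56 mm capacitor, with 7 mm of play all round. Origin on the bench at the centre of the cup, z up.
- relay: A relay that stays where it is: a square block 36 x 36 mm, 45 mm tall, black base with a clear cover. Loose. Origin at the centre of its underside.
- toroid: A copper toroid coil that stays where it is: a flat ring 70 mm across with a 26 mm hole, 28 mm tall. Loose. Origin at the centre of its underside.
Not all that is in view belongs to the job. What is shaped like the holder_46 but pink is not meant. Leave any purple look-alike of the cap_36 alone.

How it is judged:
By the outcome, as a careful person would: the job done as asked, in the order asked, and still so for the second after the job is handed in, with the robot touching nothing.
It also fails if it takes over 115 s, if anything falls off the work surface, if the arm or the gripper's body presses on something with over 40 N, if the wrist force passes 120 N, or if a joint passes its speed limit or range.

## Working session

There is one attempt and no reset: what is moved stays moved. The work goes in short steps, Python scripts to look and compute and a tool call to move; the robot and the scene stay as the last step left them, time stands still between calls to the robot, and variables do not carry over. Pictures are saved under pics/ and viewed, at most 14 in all, crops included, and the job is handed in when it is done.

Besides the shell and the picture viewer there is one more tool, called after "Emit:" as name([rows], argument=value, ...), one row to a line, values as JSON. jog_arm: Moves the arm, as the interface text tells. Its arguments: {"type":"object","properties":{"commands":{"type":"array","items":{"type":"object","properties":{"travel":{"type":"array","items":{"type":"number"}},"rot":{"type":"array","items":{"type":"number"}},"claw":{"type":"number"}}}},"force":{"type":"number"}},"required":["commands"]}

```bash
mkdir -p pics
python3 - <<'E'
from workcell import monitor, viewer
import cv2,pickle
d={}
for n in("scene","top"):
    c=viewer.read_camera(n);d[n]=c;cv2.imwrite(f"pics/{n}0.png",cv2.resize(c["color"],(768,576),interpolation=cv2.INTER_CUBIC))
    print(n,c["camera_matrix"],c["k1"],c["R"],c["t"])
pickle.dump(d,open("c0.pkl","wb"))
s=monitor.read_state();print(s)
E
```

```text
scene [[420.70080157   0.         257.15890353]
 [  0.         420.70080157 192.67021769]
 [  0.           0.           1.        ]] 0.03653509889441663 [[ 0.44346227  0.89627465  0.00574135]
 [ 0.72972802 -0.3573235  -0.58293819]
 [-0.52042121  0.26270072 -0.81249622]] [-0.22710932 -0.34671965  1.37215209]
top [[430.97627078   0.         261.4318674 ]
 [  0.         430.97627078 197.06218981]
 [  0.           0.           1.        ]] -0.05366304289786344 [[-0.005044   -0.99996587  0.00654314]
 [-0.97860761  0.00359027 -0.20570431]
 [ 0.20567379 -0.00744073 -0.97859232]] [0.01134021 0.51034405 1.37954403]
{'time': 0.1, 'q': array([-1.28988753e+00,  2.64676686e-01,  1.60524551e+00,  1.31504057e-05,
        1.27371398e+00, -3.69299904e-02]), 'joint_vel': array([ 1.10190911e-03,  7.62668482e-04, -2.19100073e-03,  4.03075259e-04,
       -1.66593468e-03,  5.36711028e-05]), 'joint_torque': array([-2.06229702e-04, -5.16706288e+01, -3.68591845e+01, -3.42349961e-05,
        6.37778838e-03, -5.34720334e-05]), 'tool_pos': array([ 0.21074511, -0.64055488,  0.23008294]), 'tcp_rot': array([-3.10000168e+00, -4.96833936e-01,  3.70771960e-04]), 'wrist_force': array([ 0.05909075, -1.04913157, -0.53969765]), 'torque': array([-0.02567636, -0.04333913,  0.02037089]), 'grip_force': 0.0, 'width': 1.000836048771849}
```

View pics/scene0.png

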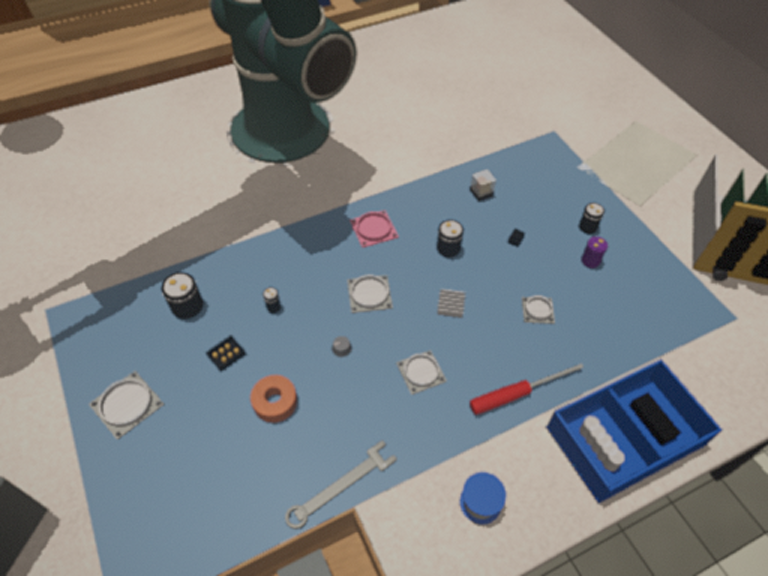

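View pics/top0.png

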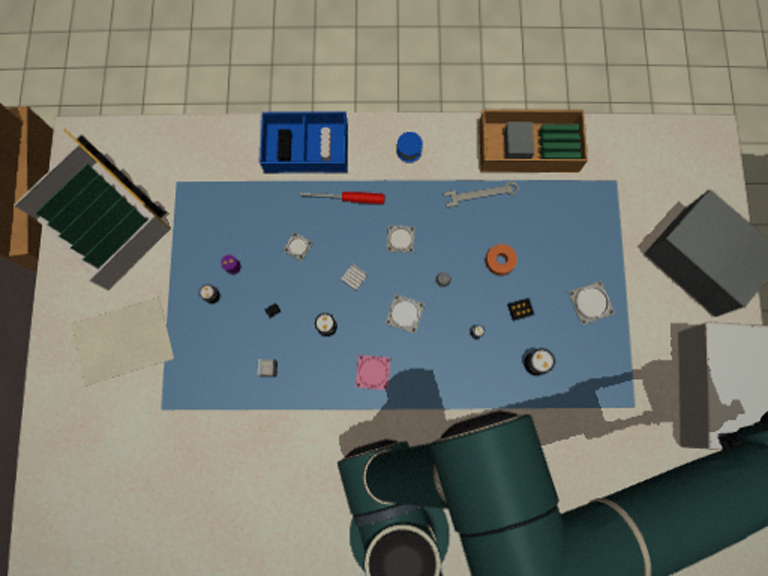

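The scene view (768-wide) shows the caps as follows:
- 56 at (183,295)
- 26 at (272,300)
- 46 at (450,237)
- 36 at (592,217), with the purple decoy at (595,250)

It shows the holders as follows:
- 56 at (126,402)
- 46 at (370,293)
- 36 at (422,371)
- 26 at (538,308)
- the pink decoy at (375,227)

The top view shows all of the same items. The caps are at (540,361), (477,331), (325,324) and (208,293). The holders are at (591,302), (405,313), (400,239) and (298,246).

```bash
cat > m.py <<'E'
import cv2,numpy as np,pickle
from scipy.optimize import least_squares
def und(c,p):
    return cv2.undistortPoints(np.array([[p]],float),c["camera_matrix"],np.array([c["k1"],0,0,0,0.]))[0,0]
def ray(c,p):
    u=und(c,p);R=np.array(c["R"]);return -R.T@np.array(c["t"]),R.T@np.r_[u,1]
def plane(c,p,z):
    o,d=ray(c,p);return o+d*(z-o[2])/d[2]
def tri(ca,pa,cb,pb):
    P=[np.c_[np.array(c["R"]),np.array(c["t"])] for c in(ca,cb)]
    X=cv2.triangulatePoints(P[0],P[1],und(ca,pa),und(cb,pb));return (X[:3]/X[3]).ravel()
def blob(c,p,r,mode):
    im=c["color"];h=cv2.cvtColor(im,cv2.COLOR_BGR2HSV).astype(int)
    V=h[...,2];S=h[...,1]
    if mode=="disc": m=(im[...,2].astype(int)>110)      # red channel: bright disc/brass vs mat/black
    else: m=im[...,2].astype(int)>110
    w=np.zeros(m.shape,bool);w[int(p[1]-r):int(p[1]+r+1),int(p[0]-r):int(p[0]+r+1)]=1
    m=(m&w).astype(np.uint8)
    cs,_=cv2.findContours(m,cv2.RETR_EXTERNAL,cv2.CHAIN_APPROX_NONE)
    k=max(cs,key=cv2.contourArea);f=np.zeros_like(m);cv2.drawContours(f,[k],-1,1,-1)
    M=cv2.moments(f,True);return (M["m10"]/M["m00"],M["m01"]/M["m00"]),M["m00"],cv2.boundingRect(k)
CAP={26:((272,295),(477,329)),36:((594,210),(208,290)),46:((451,229),(325,320)),56:((181,282),(541,358))}
HOL={26:((538,308),(298,246)),36:((422,371),(400,239)),46:((370,293),(405,313)),56:((126,402),(591,302))}
E
python3 - <<'E'
from m import *
d=pickle.load(open("c0.pkl","rb"))
for nm,D in(("disc",CAP),("hol",HOL)):
    for k,(a,b) in D.items():
        r=(7+k/8) if nm=="disc" else 8+k/4
        A=blob(d["scene"],np.array(a)/1.5,r,nm);B=blob(d["top"],np.array(b)/1.5,r,nm)
        X=tri(d["scene"],A[0],d["top"],B[0])
        print(nm,k,np.round(X,4),"|",np.round(A[0],1),A[1:],np.round(B[0],1),B[1:],'z-plane',*[np.round(plane(d[n],q[0],(.018+k/1000) if nm=='disc' else .005)[:2],4) for n,q in(("scene",A),("top",B))])
rows=[]
for k in CAP:
    rows.append(np.vstack([cv2.resize(d[n]["color"][int(q[1]/1.5)-16:int(q[1]/1.5)+16,int(q[0]/1.5)-16:int(q[0]/1.5)+16],(190,190),interpolation=0) for n,q in(("scene",CAP[k][0]),("top",CAP[k][1]),("top",HOL[k][1]))]))
cv2.imwrite("pics/crop.png",np.hstack(rows))
E
```

```text
disc 26 [ 0.4327 -0.18    0.0482] | [179.6 194.7] (60.0, (175, 191, 10, 8)) [319.  220.2] (33.0, (316, 217, 7, 7)) z-plane [ 0.4299 -0.1787] [ 0.4331 -0.1814]
disc 36 [0.5219 0.4235 0.0532] | [396.1 139.1] (78.0, (391, 135, 11, 9)) [137.3 194.1] (60.0, (133, 190, 9, 9)) z-plane [0.5225 0.4229] [0.5217 0.4232]
disc 46 [0.4503 0.1592 0.0586] | [300.5 152. ] (127.0, (294, 147, 14, 11)) [216.  214.9] (98.0, (211, 210, 11, 11)) z-plane [0.4544 0.1572] [0.4491 0.158 ]
disc 56 [ 0.364  -0.3129  0.0649] | [118.2 189.8] (229.0, (109, 182, 19, 16)) [361.3 240.2] (152.0, (355, 234, 14, 14)) z-plane [ 0.3719 -0.3115] [ 0.3628 -0.3119]
hol 26 [0.6398 0.2298 0.0064] | [358.5 205.9] (395.0, (347, 196, 24, 20)) [198.1 163.8] (182.0, (189, 156, 19, 18)) z-plane [0.6393 0.231 ] [0.64   0.2296]
hol 36 [ 6.593e-01 -1.080e-02 -3.000e-04] | [279.7 249.5] (992.0, (264, 230, 35, 35)) [266.6 158.7] (274.0, (258, 150, 18, 18)) z-plane [ 0.6615 -0.0129] [ 0.6579 -0.0101]
hol 46 [ 0.4789 -0.0182  0.0055] | [245.7 194.9] (716.0, (230, 182, 33, 27)) [269.6 209. ] (420.0, (257, 197, 25, 25)) z-plane [ 0.4788 -0.0173] [ 0.4788 -0.0189]
hol 56 [ 0.5057 -0.4488  0.0009] | [ 85.3 270.5] (1445.0, (62, 246, 45, 45)) [394.5 201.1] (482.0, (380, 188, 29, 28)) z-plane [ 0.5095 -0.4449] [ 0.5045 -0.451 ]
```

View pics/crop.png

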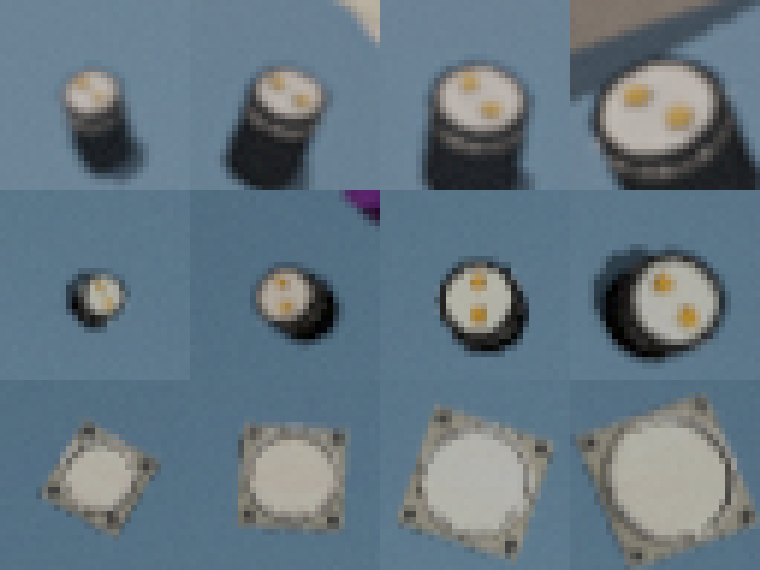

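The crops show clean tops in both views. The tops are bright discs with two brass terminals, and the holders are square flanges with a bright floor. The fixed threshold leaks into the mat for holders 36 and 56, so I'll separate by hue instead.

```bash
python3 - <<'E'
import re
s=open("m.py").read()
a=s.index('    if mode=="disc"');b=s.index("    w=np.zeros")
s=s[:a]+'''    b,g,rr=[im[...,i].astype(int) for i in range(3)]
    m=(rr>0.82*b)&(rr>(120 if mode=="disc" else 85))
'''+s[b:]
open("m.py","w").write(s)
E
python3 - <<'E'
from m import *
d=pickle.load(open("c0.pkl","rb"))
for nm,D in(("disc",CAP),("hol",HOL)):
    for k,(a,b) in D.items():
        r=(7+k/8) if nm=="disc" else 8+k/4
        A=blob(d["scene"],np.array(a)/1.5,r,nm);B=blob(d["top"],np.array(b)/1.5,r,nm)
        X=tri(d["scene"],A[0],d["top"],B[0])
        print(nm,k,np.round(X,4),"|",A[1:],B[1:],'z-plane',*[np.round(plane(d[n],q[0],(.018+k/1000) if nm=='disc' else .005)[:2],4) for n,q in(("scene",A),("top",B))])
E
```

```text
disc 26 [ 0.433  -0.1798  0.0474] | (50.0, (176, 192, 9, 7)) (29.0, (317, 217, 5, 7)) z-plane [ 0.4309 -0.1784] [ 0.4332 -0.1814]
disc 36 [0.5218 0.4236 0.0521] | (68.0, (391, 136, 11, 8)) (51.0, (134, 191, 8, 8)) z-plane [0.5232 0.4226] [0.521  0.4225]
disc 46 [0.4503 0.1591 0.0585] | (123.0, (294, 147, 14, 11)) (97.0, (211, 210, 11, 11)) z-plane [0.4545 0.157 ] [0.449  0.1578]
disc 56 [ 0.3645 -0.3128  0.0652] | (221.0, (109, 183, 19, 15)) (143.0, (355, 234, 14, 13)) z-plane [ 0.372  -0.3117] [ 0.3634 -0.3115]
hol 26 [0.6395 0.2298 0.0046] | (380.0, (348, 196, 22, 20)) (218.0, (189, 155, 20, 19)) z-plane [0.6399 0.2304] [0.639  0.2291]
hol 36 [ 0.6572 -0.0095  0.0048] | (644.0, (264, 233, 34, 30)) (310.0, (258, 150, 19, 19)) z-plane [ 0.6575 -0.009 ] [ 0.6569 -0.01  ]
hol 46 [ 0.4796 -0.018   0.0049] | (669.0, (231, 183, 31, 26)) (456.0, (257, 196, 26, 27)) z-plane [ 0.48   -0.0173] [ 0.4793 -0.0188]
hol 56 [ 0.5035 -0.4483  0.0046] | (1220.0, (62, 247, 45, 44)) (563.0, (379, 187, 31, 30)) z-plane [ 0.504  -0.4476] [ 0.5034 -0.4488]
```

Emit:
jog_arm([
  {"travel": [0, 0, 0], "rot": [0, 0, 6.07], "claw": 0},
  {"travel": [0, 0, 0], "rot": [0, 0, 6.07], "claw": 0},
  {"travel": [0, 0, 0], "rot": [0, 0, 6.07], "claw": 0},
  {"travel": [0, 0, 0], "rot": [0, 0, 0], "claw": 0},
  {"travel": [0, 0, 0], "rot": [0, 0, 0], "claw": 0},
], force=30)

```text
time: 0.6
tool_pos: [0.2108, -0.6409, 0.2307]
tcp_rot: [-3.141, -0.004, 0.0]
wrist_force: [-0.1, -0.5, -0.4]
width: 1.001
grip_force: 0.0
```

All heights agree: tops at 47, 52, 58 and 65 mm (about +3 mm bias from the terminals), and flanges at about 5 mm. I'll start with cap_26 at (0.432, −0.180).

Emit:
jog_arm([
  {"travel": [20, -40, 0], "rot": [0, 0, 0], "claw": 0},
  {"travel": [20, -40, 0], "rot": [0, 0, 0], "claw": 0},
  {"travel": [20, -40, 0], "rot": [0, 0, 0], "claw": 0},
  {"travel": [20, -40, 0], "rot": [0, 0, 0], "claw": 0},
  {"travel": [20, -40, 0], "rot": [0, 0, 0], "claw": 0},
])

```text
time: 1.1
tool_pos: [0.3114, -0.4395, 0.2312]
tcp_rot: [-3.142, -0.003, -0.0]
wrist_force: [1.0, 0.4, -0.2]
width: 0.997
grip_force: 0.0
```

Emit:
jog_arm([
  {"travel": [20, -40, 0], "rot": [0, 0, 0], "claw": 0},
  {"travel": [20, -40, 0], "rot": [0, 0, 0], "claw": 0},
  {"travel": [20, -40, 0], "rot": [0, 0, 0], "claw": 0},
  {"travel": [20, -40, 0], "rot": [0, 0, 0], "claw": 0},
  {"travel": [20, -40, 0], "rot": [0, 0, 0], "claw": 0},
])

```text
time: 1.6
tool_pos: [0.4113, -0.2395, 0.2315]
tcp_rot: [3.141, 0.003, 0.001]
wrist_force: [0.4, -0.4, 0.0]
width: 1.002
grip_force: 0.0
```

Emit:
jog_arm([
  {"travel": [10, -30, 0], "rot": [0, 0, 0], "claw": 0},
  {"travel": [11, -30, 0], "rot": [0, 0, 0], "claw": 0},
  {"travel": [0, 0, 45], "rot": [0, 0, 0], "claw": 0},
  {"travel": [0, 0, 45], "rot": [0, 0, 0], "claw": 0},
  {"travel": [0, 0, 30], "rot": [0, 0, 0], "claw": 0},
])

```text
time: 2.1
tool_pos: [0.4306, -0.1799, 0.1087]
tcp_rot: [-3.141, -0.005, 0.003]
wrist_force: [-0.6, 0.4, -0.0]
width: 1.004
grip_force: 0.0
```

Emit:
jog_arm([
  {"travel": [1, 0, 35], "rot": [0, 0, 0], "claw": 0},
  {"travel": [0, 0, 35], "rot": [0, 0, 0], "claw": 0},
  {"travel": [0, 0, 23], "rot": [0, 0, 0], "claw": 0},
  {"travel": [0, 0, 0], "rot": [0, 0, 0], "claw": 80},
  {"travel": [0, 0, 0], "rot": [0, 0, 0], "claw": 140},
])

```text
time: 2.6
tool_pos: [0.4328, -0.1811, 0.0184]
tcp_rot: [-3.141, -0.002, 0.001]
wrist_force: [0.4, -0.5, 0.2]
width: 0.693
grip_force: 0.0
```

Emit:
jog_arm([
  {"travel": [0, 0, 0], "rot": [0, 0, 0], "claw": 170},
  {"travel": [0, 0, 0], "rot": [0, 0, 0], "claw": 200},
  {"travel": [0, 0, 0], "rot": [0, 0, 0], "claw": 230},
  {"travel": [0, 0, 0], "rot": [0, 0, 0], "claw": 255},
  {"travel": [0, 0, 0], "rot": [0, 0, 0], "claw": 255},
])

```text
time: 3.1
tool_pos: [0.4346, -0.182, 0.0202]
tcp_rot: [3.14, 0.0, 0.005]
wrist_force: [-2.1, 0.4, 6.5]
width: 0.292
grip_force: 29.5
```

Emit:
jog_arm([
  {"travel": [0, 0, -15], "rot": [0, 0, 0], "claw": 255},
  {"travel": [0, 0, -30], "rot": [0, 0, 0], "claw": 255},
  {"travel": [0, 0, -35], "rot": [0, 0, 0], "claw": 255},
  {"travel": [6, -11, -20], "rot": [0, 0, 0], "claw": 255},
  {"travel": [20, -40, 0], "rot": [0, 0, 0], "claw": 255},
])

```text
time: 3.6
tool_pos: [0.4618, -0.1331, 0.1231]
tcp_rot: [3.137, -0.007, 0.013]
wrist_force: [1.2, -0.1, -1.0]
width: 0.292
grip_force: 29.7
```

Emit:
jog_arm([
  {"travel": [20, -40, 0], "rot": [0, 0, 0], "claw": 255},
  {"travel": [20, -40, 0], "rot": [0, 0, 0], "claw": 255},
  {"travel": [20, -40, 0], "rot": [0, 0, 0], "claw": 255},
  {"travel": [20, -40, 0], "rot": [0, 0, 0], "claw": 255},
  {"travel": [20, -40, 0], "rot": [0, 0, 0], "claw": 255},
])

```text
time: 4.1
tool_pos: [0.5597, 0.0716, 0.119]
tcp_rot: [3.142, 0.001, 0.002]
wrist_force: [-0.7, -0.7, 0.8]
width: 0.295
grip_force: 29.7
```

Emit:
jog_arm([
  {"travel": [20, -40, 0], "rot": [0, 0, 0], "claw": 255},
  {"travel": [20, -40, 0], "rot": [0, 0, 0], "claw": 255},
  {"travel": [20, -40, 0], "rot": [0, 0, 0], "claw": 255},
  {"travel": [20, -40, 0], "rot": [0, 0, 0], "claw": 255},
  {"travel": [0, 0, 0], "rot": [0, 0, 0], "claw": 255},
])

```text
time: 4.6
tool_pos: [0.6413, 0.235, 0.1191]
tcp_rot: [-3.139, -0.006, -0.005]
wrist_force: [-0.1, -0.8, 1.4]
width: 0.292
grip_force: 29.7
```

Emit:
jog_arm([
  {"travel": [0, 0, 30], "rot": [0, 0, 0], "claw": 255},
  {"travel": [0, 0, 30], "rot": [0, 0, 0], "claw": 255},
  {"travel": [0, 0, 15], "rot": [0, 0, 0], "claw": 255},
  {"travel": [0, 0, 0], "rot": [0, 0, 0], "claw": 255},
  {"travel": [0, 0, 0], "rot": [0, 0, 0], "claw": 255},
])

```text
time: 5.1
tool_pos: [0.6392, 0.2294, 0.0439]
tcp_rot: [-3.142, 0.001, -0.0]
wrist_force: [0.5, -0.3, -0.6]
width: 0.289
grip_force: 29.7
```

```bash
cat > look.py <<'E'
import sys;from m import *
from workcell import viewer,monitor
n,x,y=sys.argv[1],float(sys.argv[2]),float(sys.argv[3])
ims=[]
for v in("scene","top"):
    c=viewer.read_camera(v);p=cv2.projectPoints(np.array([[x,y,.02]]),cv2.Rodrigues(np.array(c["R"]))[0],np.array(c["t"]),c["camera_matrix"],np.array([c["k1"],0,0,0,0.]))[0].ravel()
    a,b=[int(min(max(q,40),l-40)) for q,l in zip(p,(512,384))]
    ims.append(cv2.resize(c["color"][b-40:b+40,a-40:a+40],(400,400),interpolation=cv2.INTER_CUBIC))
cv2.imwrite(f"pics/{n}.png",np.hstack(ims))
s=monitor.read_state();print(s["tool_pos"],s["time"])
E
python3 look.py p26 .64 .23
```

```text
[0.64048557 0.22994513 0.04545353] 5.2
```

View pics/p26.png

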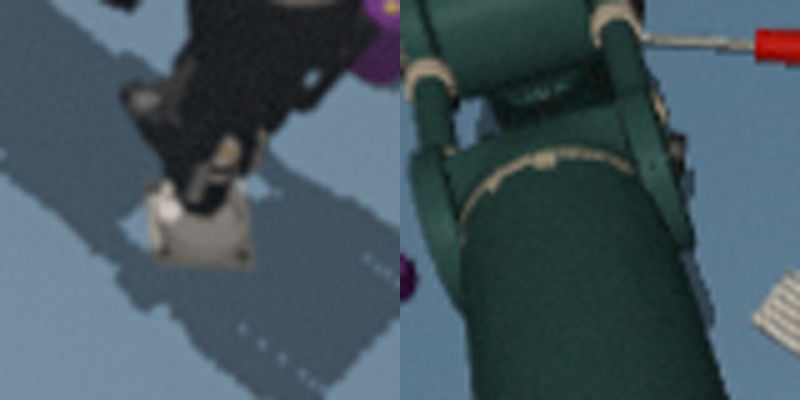

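The scene crop shows the gripper with the cap above the holder_26 flange (flange centred near (200,220)). The top view is blocked by the arm. The pose agrees with the target, so I'm lowering.

Emit:
jog_arm([
  {"travel": [0, 0, 6], "rot": [0, 0, 0], "claw": 255},
  {"travel": [0, 0, 6], "rot": [0, 0, 0], "claw": 255},
  {"travel": [0, 0, 5], "rot": [0, 0, 0], "claw": 255},
  {"travel": [0, 0, 2], "rot": [0, 0, 0], "claw": 255},
  {"travel": [0, 0, 0], "rot": [0, 0, 0], "claw": 255},
])

```text
time: 5.7
tool_pos: [0.6388, 0.2297, 0.0244]
tcp_rot: [3.141, 0.0, -0.001]
wrist_force: [-0.9, -1.1, 2.7]
width: 0.291
grip_force: 30.0
```

Emit:
jog_arm([
  {"travel": [0, 0, 1], "rot": [0, 0, 0], "claw": 255},
  {"travel": [0, 0, 1], "rot": [0, 0, 0], "claw": 255},
  {"travel": [0, 0, 0], "rot": [0, 0, 0], "claw": 255},
  {"travel": [0, 0, 0], "rot": [0, 0, 0], "claw": 255},
  {"travel": [0, 0, 0], "rot": [0, 0, 0], "claw": 255},
])

```text
time: 6.2
tool_pos: [0.639, 0.2297, 0.0243]
tcp_rot: [3.141, 0.0, -0.0]
wrist_force: [-5.6, -2.3, 11.3]
width: 0.289
grip_force: 30.8
```

Contact at +4 mm over the grasp height means it's on the floor. Releasing and backing off.

Emit:
jog_arm([
  {"travel": [0, 0, -1], "rot": [0, 0, 0], "claw": 255},
  {"travel": [0, 0, 0], "rot": [0, 0, 0], "claw": 170},
  {"travel": [0, 0, 0], "rot": [0, 0, 0], "claw": 130},
  {"travel": [0, 0, 0], "rot": [0, 0, 0], "claw": 80},
  {"travel": [0, 0, 0], "rot": [0, 0, 0], "claw": 40},
])

```text
time: 6.7
tool_pos: [0.6388, 0.2297, 0.0228]
tcp_rot: [3.141, -0.0, -0.001]
wrist_force: [0.6, -0.3, 0.1]
width: 0.811
grip_force: 0.0
```

Emit:
jog_arm([
  {"travel": [0, 0, -20], "rot": [0, 0, 0], "claw": 0},
  {"travel": [0, 0, -40], "rot": [0, 0, 0], "claw": 0},
  {"travel": [0, 0, -45], "rot": [0, 0, 0], "claw": 0},
  {"travel": [0, 0, 0], "rot": [0, 0, 0], "claw": 0},
  {"travel": [0, 0, 0], "rot": [0, 0, 0], "claw": 0},
])

```text
time: 7.2
tool_pos: [0.6404, 0.2303, 0.1305]
tcp_rot: [-3.14, -0.0, -0.006]
wrist_force: [-0.0, 0.5, -1.2]
width: 0.997
grip_force: 0.0
```

Emit:
jog_arm([
  {"travel": [-23.5, -38.7, 0], "rot": [0, 0, 0], "claw": 0},
  {"travel": [-23.5, -38.7, 0], "rot": [0, 0, 0], "claw": 0},
  {"travel": [-23.5, -38.7, 0], "rot": [0, 0, 0], "claw": 0},
  {"travel": [-23.5, -38.7, 0], "rot": [0, 0, 0], "claw": 0},
  {"travel": [-23.5, -38.7, 0], "rot": [0, 0, 0], "claw": 0},
])

```text
time: 7.7
tool_pos: [0.5191, 0.4236, 0.1256]
tcp_rot: [3.139, -0.001, -0.005]
wrist_force: [0.2, 0.8, -0.1]
width: 0.998
grip_force: 0.0
```

Emit:
jog_arm([
  {"travel": [0, 0, 0], "rot": [0, 0, 0], "claw": 0},
  {"travel": [0, 0, 20], "rot": [0, 0, 0], "claw": 0},
  {"travel": [0, 0, 20], "rot": [0, 0, 0], "claw": 0},
  {"travel": [0, 0, 0], "rot": [0, 0, 0], "claw": 0},
  {"travel": [0, 0, 0], "rot": [0, 0, 0], "claw": 0},
])

```text
time: 8.2
tool_pos: [0.5206, 0.4219, 0.0864]
tcp_rot: [3.139, -0.001, -0.005]
wrist_force: [-0.4, 0.6, 0.9]
width: 1.005
grip_force: 0.0
```

```bash
python3 look.py q26 .60 .30
```

```text
[0.52202618 0.4230277  0.08863818] 8.3
```

View pics/q26.png

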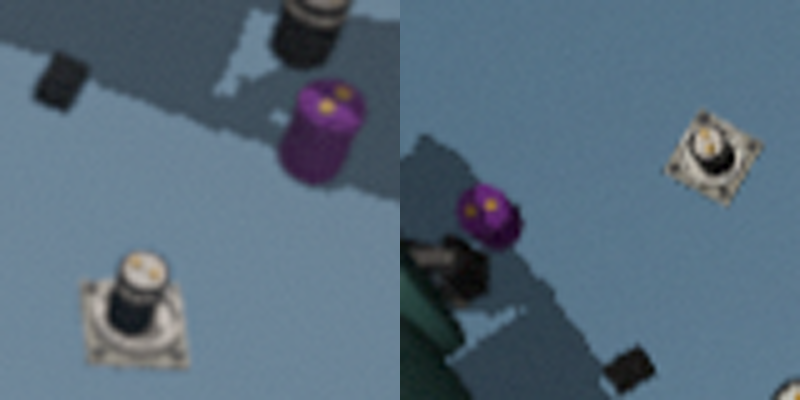

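cap_26 stands upright inside holder_26 (scene crop (140,295), top crop (712,145)). The fingers are clear of the purple can. Grasping cap_36.

Emit:
jog_arm([
  {"travel": [0, 0, 30], "rot": [0, 0, 0], "claw": 0},
  {"travel": [0, 0, 25], "rot": [0, 0, 0], "claw": 0},
  {"travel": [0, 0, 13], "rot": [0, 0, 0], "claw": 0},
  {"travel": [0, 0, 0], "rot": [0, 0, 0], "claw": 50},
  {"travel": [0, 0, 0], "rot": [0, 0, 0], "claw": 100},
])

```text
time: 8.8
tool_pos: [0.5222, 0.4236, 0.0212]
tcp_rot: [-3.141, 0.0, -0.002]
wrist_force: [0.2, 0.6, 0.6]
width: 0.691
grip_force: 0.0
```

Emit:
jog_arm([
  {"travel": [0, 0, 0], "rot": [0, 0, 0], "claw": 130},
  {"travel": [0, 0, 0], "rot": [0, 0, 0], "claw": 160},
  {"travel": [0, 0, 0], "rot": [0, 0, 0], "claw": 190},
  {"travel": [0, 0, 0], "rot": [0, 0, 0], "claw": 255},
  {"travel": [0, 0, 0], "rot": [0, 0, 0], "claw": 255},
])

```text
time: 9.3
tool_pos: [0.5229, 0.4244, 0.0224]
tcp_rot: [-3.139, -0.0, -0.005]
wrist_force: [0.8, 0.4, 5.8]
width: 0.405
grip_force: 30.7
```

Emit:
jog_arm([
  {"travel": [0, 0, -15], "rot": [0, 0, 0], "claw": 255},
  {"travel": [0, 0, -35], "rot": [0, 0, 0], "claw": 255},
  {"travel": [0, 0, -40], "rot": [0, 0, 0], "claw": 255},
  {"travel": [5, 13.5, -10], "rot": [0, 0, 0], "claw": 255},
  {"travel": [13, 42, 0], "rot": [0, 0, 0], "claw": 255},
])

```text
time: 9.8
tool_pos: [0.541, 0.3712, 0.1247]
tcp_rot: [-3.136, -0.006, -0.01]
wrist_force: [0.9, -0.7, -1.2]
width: 0.411
grip_force: 30.2
```

Emit:
jog_arm([
  {"travel": [13, 42, 0], "rot": [0, 0, 0], "claw": 255},
  {"travel": [13, 42, 0], "rot": [0, 0, 0], "claw": 255},
  {"travel": [13, 42, 0], "rot": [0, 0, 0], "claw": 255},
  {"travel": [13, 42, 0], "rot": [0, 0, 0], "claw": 255},
  {"travel": [13, 42, 0], "rot": [0, 0, 0], "claw": 255},
])

```text
time: 10.3
tool_pos: [0.604, 0.1554, 0.1201]
tcp_rot: [3.141, -0.0, -0.001]
wrist_force: [0.3, -0.8, -0.9]
width: 0.406
grip_force: 30.2
```

Emit:
jog_arm([
  {"travel": [13, 42, 0], "rot": [0, 0, 0], "claw": 255},
  {"travel": [13, 42, 0], "rot": [0, 0, 0], "claw": 255},
  {"travel": [13, 42, 0], "rot": [0, 0, 0], "claw": 255},
  {"travel": [13, 42, 0], "rot": [0, 0, 0], "claw": 255},
  {"travel": [0, 0, 0], "rot": [0, 0, 0], "claw": 255},
])

```text
time: 10.8
tool_pos: [0.6572, -0.0162, 0.1203]
tcp_rot: [3.139, -0.008, 0.001]
wrist_force: [-0.1, -0.5, -0.9]
width: 0.409
grip_force: 30.3
```

Emit:
jog_arm([
  {"travel": [0, 0, 30], "rot": [0, 0, 0], "claw": 255},
  {"travel": [0, 0, 25], "rot": [0, 0, 0], "claw": 255},
  {"travel": [0, 0, 20], "rot": [0, 0, 0], "claw": 255},
  {"travel": [0, 0, 0], "rot": [0, 0, 0], "claw": 255},
  {"travel": [0, 0, 0], "rot": [0, 0, 0], "claw": 255},
])

```text
time: 11.3
tool_pos: [0.6556, -0.0099, 0.0449]
tcp_rot: [-3.141, -0.0, 0.003]
wrist_force: [1.1, 0.4, -0.3]
width: 0.406
grip_force: 30.3
```

Measured pose (0.656, −0.010) matches holder_36. Lowering to contact, expected at about 0.025.

Emit:
jog_arm([
  {"travel": [0, 0, 7], "rot": [0, 0, 0], "claw": 255},
  {"travel": [0, 0, 7], "rot": [0, 0, 0], "claw": 255},
  {"travel": [0, 0, 4], "rot": [0, 0, 0], "claw": 255},
  {"travel": [0, 0, 2], "rot": [0, 0, 0], "claw": 255},
  {"travel": [0, 0, 1], "rot": [0, 0, 0], "claw": 255},
])

```text
time: 11.8
tool_pos: [0.6566, -0.0101, 0.0264]
tcp_rot: [-3.142, -0.0, 0.0]
wrist_force: [-6.8, -0.1, 14.8]
width: 0.414
grip_force: 31.9
```

Emit:
jog_arm([
  {"travel": [0, 0, -1.5], "rot": [0, 0, 0], "claw": 255},
  {"travel": [0, 0, 0], "rot": [0, 0, 0], "claw": 140},
  {"travel": [0, 0, 0], "rot": [0, 0, 0], "claw": 100},
  {"travel": [0, 0, 0], "rot": [0, 0, 0], "claw": 60},
  {"travel": [0, 0, 0], "rot": [0, 0, 0], "claw": 20},
])

```text
time: 12.3
tool_pos: [0.6563, -0.0102, 0.0255]
tcp_rot: [-3.142, 0.0, 0.001]
wrist_force: [-0.2, -1.2, 0.4]
width: 0.907
grip_force: 0.0
```

Emit:
jog_arm([
  {"travel": [0, 0, -20], "rot": [0, 0, 0], "claw": 0},
  {"travel": [0, 0, -40], "rot": [0, 0, 0], "claw": 0},
  {"travel": [0, 0, -45], "rot": [0, 0, 0], "claw": 0},
  {"travel": [0, 0, 0], "rot": [0, 0, 0], "claw": 0},
  {"travel": [0, 0, 0], "rot": [0, 0, 0], "claw": 0},
])

```text
time: 12.8
tool_pos: [0.6579, -0.0103, 0.133]
tcp_rot: [3.141, -0.0, 0.007]
wrist_force: [-0.4, -0.4, -0.2]
width: 1.003
grip_force: 0.0
```

Emit:
jog_arm([
  {"travel": [-34.4, -28.2, 0], "rot": [0, 0, 0], "claw": 0},
  {"travel": [-34.4, -28.2, 0], "rot": [0, 0, 0], "claw": 0},
  {"travel": [-34.4, -28.2, 0], "rot": [0, 0, 0], "claw": 0},
  {"travel": [-34.4, -28.2, 0], "rot": [0, 0, 0], "claw": 0},
  {"travel": [-34.4, -28.2, 0], "rot": [0, 0, 0], "claw": 0},
])

```text
time: 13.3
tool_pos: [0.4813, 0.1312, 0.1285]
tcp_rot: [3.141, -0.001, -0.006]
wrist_force: [-0.3, 1.4, -0.1]
width: 1.001
grip_force: 0.0
```

Emit:
jog_arm([
  {"travel": [-34.4, -28.2, 0], "rot": [0, 0, 0], "claw": 0},
  {"travel": [0, 0, 0], "rot": [0, 0, 0], "claw": 0},
  {"travel": [0, 0, 35], "rot": [0, 0, 0], "claw": 0},
  {"travel": [0, 0, 0], "rot": [0, 0, 0], "claw": 0},
  {"travel": [0, 0, 0], "rot": [0, 0, 0], "claw": 0},
])

```text
time: 13.8
tool_pos: [0.4486, 0.1582, 0.0942]
tcp_rot: [3.14, -0.0, -0.007]
wrist_force: [0.1, -0.2, 0.2]
width: 1.001
grip_force: 0.0
```

```bash
python3 look.py q36 .60 .06
```

```text
[0.45067046 0.15868047 0.09614138] 13.9
```

View pics/q36.png

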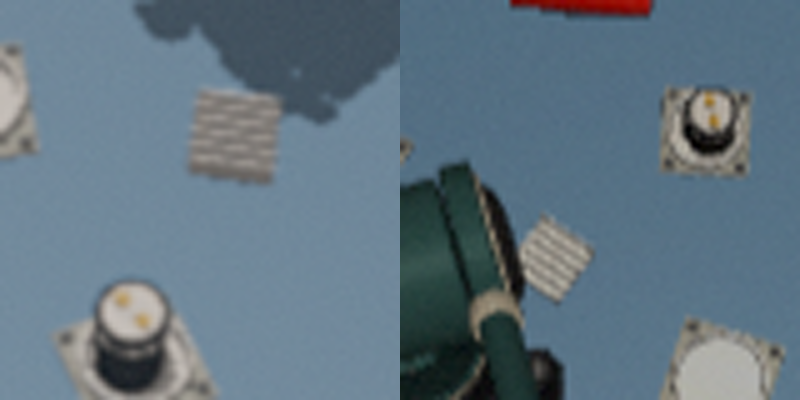

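cap_36 stands upright inside holder_36 (top crop (712,118), scene crop (130,335)). Grasping cap_46.

Emit:
jog_arm([
  {"travel": [0, 0, 30], "rot": [0, 0, 0], "claw": 0},
  {"travel": [0, 0, 30], "rot": [0, 0, 0], "claw": 0},
  {"travel": [0, 0, 14], "rot": [0, 0, 0], "claw": 0},
  {"travel": [0, 0, 0], "rot": [0, 0, 0], "claw": 40},
  {"travel": [0, 0, 0], "rot": [0, 0, 0], "claw": 70},
])

```text
time: 14.4
tool_pos: [0.4511, 0.159, 0.0227]
tcp_rot: [-3.141, 0.001, -0.002]
wrist_force: [0.5, 0.2, 0.9]
width: 0.728
grip_force: 0.0
```

Emit:
jog_arm([
  {"travel": [0, 0, 0], "rot": [0, 0, 0], "claw": 100},
  {"travel": [0, 0, 0], "rot": [0, 0, 0], "claw": 130},
  {"travel": [0, 0, 0], "rot": [0, 0, 0], "claw": 160},
  {"travel": [0, 0, 0], "rot": [0, 0, 0], "claw": 255},
  {"travel": [0, 0, 0], "rot": [0, 0, 0], "claw": 255},
], force=35)

```text
time: 14.9
tool_pos: [0.4519, 0.1595, 0.0238]
tcp_rot: [-3.141, 0.0, -0.006]
wrist_force: [-1.1, -0.2, 6.4]
width: 0.528
grip_force: 36.0
```

Emit:
jog_arm([
  {"travel": [0, 0, -15], "rot": [0, 0, 0], "claw": 255},
  {"travel": [0, 0, -35], "rot": [0, 0, 0], "claw": 255},
  {"travel": [0, 0, -40], "rot": [0, 0, 0], "claw": 255},
  {"travel": [7, 44, 0], "rot": [0, 0, 0], "claw": 255},
  {"travel": [7, 44, 0], "rot": [0, 0, 0], "claw": 255},
])

```text
time: 15.4
tool_pos: [0.466, 0.0712, 0.1145]
tcp_rot: [-3.141, -0.006, -0.009]
wrist_force: [0.9, -0.8, -1.4]
width: 0.526
grip_force: 36.4
```

Emit:
jog_arm([
  {"travel": [7, 44, 0], "rot": [0, 0, 0], "claw": 255},
  {"travel": [7.5, 45, 0], "rot": [0, 0, 0], "claw": 255},
  {"travel": [0, 0, 0], "rot": [0, 0, 0], "claw": 255},
  {"travel": [0, 0, 35], "rot": [0, 0, 0], "claw": 255},
  {"travel": [0, 0, 0], "rot": [0, 0, 0], "claw": 255},
])

```text
time: 15.9
tool_pos: [0.4748, -0.0178, 0.0735]
tcp_rot: [-3.141, 0.002, 0.011]
wrist_force: [-1.2, 0.3, -1.8]
width: 0.53
grip_force: 36.7
```

Emit:
jog_arm([
  {"travel": [0, 0, 20], "rot": [0, 0, 0], "claw": 255},
  {"travel": [0, 0, 10], "rot": [0, 0, 0], "claw": 255},
  {"travel": [0, 0, 0], "rot": [0, 0, 0], "claw": 255},
  {"travel": [0, 0, 0], "rot": [0, 0, 0], "claw": 255},
  {"travel": [0, 0, 0], "rot": [0, 0, 0], "claw": 255},
])

```text
time: 16.4
tool_pos: [0.4794, -0.0178, 0.0478]
tcp_rot: [3.141, 0.001, 0.003]
wrist_force: [-0.6, -0.8, -1.2]
width: 0.526
grip_force: 36.7
```

Over holder_46 at (0.479, −0.018). Expected contact at about 0.027.

Emit:
jog_arm([
  {"travel": [0, 0, 8], "rot": [0, 0, 0], "claw": 255},
  {"travel": [0, 0, 7], "rot": [0, 0, 0], "claw": 255},
  {"travel": [0, 0, 4], "rot": [0, 0, 0], "claw": 255},
  {"travel": [0, 0, 2], "rot": [0, 0, 0], "claw": 255},
  {"travel": [0, 0, 1], "rot": [0, 0, 0], "claw": 255},
])

```text
time: 16.9
tool_pos: [0.4783, -0.018, 0.0277]
tcp_rot: [-3.141, 0.0, 0.004]
wrist_force: [-15.0, 1.1, 36.8]
width: 0.526
grip_force: 39.9
```

Emit:
jog_arm([
  {"travel": [0, 0, -2], "rot": [0, 0, 0], "claw": 255},
  {"travel": [0, 0, 0], "rot": [0, 0, 0], "claw": 110},
  {"travel": [0, 0, 0], "rot": [0, 0, 0], "claw": 80},
  {"travel": [0, 0, 0], "rot": [0, 0, 0], "claw": 40},
  {"travel": [0, 0, 0], "rot": [0, 0, 0], "claw": 0},
])

```text
time: 17.4
tool_pos: [0.4783, -0.018, 0.0263]
tcp_rot: [-3.142, 0.0, 0.001]
wrist_force: [-0.4, -0.2, -0.0]
width: 0.978
grip_force: 0.0
```

Emit:
jog_arm([
  {"travel": [0, 0, -20], "rot": [0, 0, 0], "claw": 0},
  {"travel": [0, 0, -40], "rot": [0, 0, 0], "claw": 0},
  {"travel": [0, 0, -45], "rot": [0, 0, 0], "claw": 0},
  {"travel": [0, 0, 0], "rot": [0, 0, 0], "claw": 0},
  {"travel": [0, 0, 0], "rot": [0, 0, 0], "claw": 0},
])

```text
time: 17.9
tool_pos: [0.4798, -0.0181, 0.1331]
tcp_rot: [3.141, 0.0, 0.005]
wrist_force: [0.4, -0.5, -0.2]
width: 1.002
grip_force: 0.0
```

Emit:
jog_arm([
  {"travel": [-16.4, 42, 0], "rot": [0, 0, 0], "claw": 0},
  {"travel": [-16.4, 42, 0], "rot": [0, 0, 0], "claw": 0},
  {"travel": [-16.4, 42, 0], "rot": [0, 0, 0], "claw": 0},
  {"travel": [-16.4, 42, 0], "rot": [0, 0, 0], "claw": 0},
  {"travel": [-16.4, 42, 0], "rot": [0, 0, 0], "claw": 0},
])

```text
time: 18.4
tool_pos: [0.3942, -0.2285, 0.1296]
tcp_rot: [-3.139, -0.001, 0.005]
wrist_force: [0.1, -0.7, 0.3]
width: 0.996
grip_force: 0.0
```

Emit:
jog_arm([
  {"travel": [-16.4, 42, 0], "rot": [0, 0, 0], "claw": 0},
  {"travel": [-16.4, 42, 0], "rot": [0, 0, 0], "claw": 0},
  {"travel": [0, 0, 0], "rot": [0, 0, 0], "claw": 0},
  {"travel": [0, 0, 0], "rot": [0, 0, 0], "claw": 0},
  {"travel": [0, 0, 0], "rot": [0, 0, 0], "claw": 0},
])

```text
time: 18.9
tool_pos: [0.3631, -0.3105, 0.1302]
tcp_rot: [-3.139, -0.0, 0.003]
wrist_force: [1.0, 0.1, 1.3]
width: 0.998
grip_force: 0.0
```

```bash
python3 look.py q46 .45 -.12
```

```text
[ 0.36375559 -0.31040996  0.13086905] 19.0
```

View pics/q46.png

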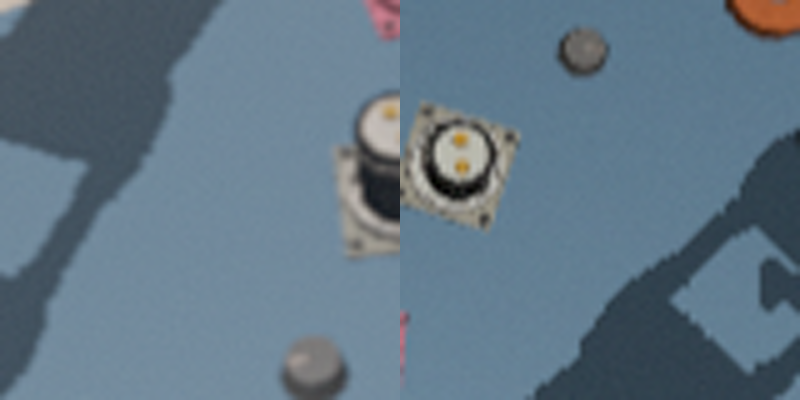

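cap_46 stands upright in holder_46 (top crop (460,160)). Now cap_56.

Emit:
jog_arm([
  {"travel": [1, 2, 30], "rot": [0, 0, 0], "claw": 0},
  {"travel": [0, 0, 15], "rot": [0, 0, 0], "claw": 0},
  {"travel": [0, 0, 0], "rot": [0, 0, 0], "claw": 0},
  {"travel": [0, 0, 0], "rot": [0, 0, 0], "claw": 0},
  {"travel": [0, 0, 15], "rot": [0, 0, 0], "claw": 0},
])

```text
time: 19.5
tool_pos: [0.3674, -0.3156, 0.0747]
tcp_rot: [3.137, 0.002, 0.007]
wrist_force: [-0.0, 0.1, -0.5]
width: 0.999
grip_force: 0.0
```

Emit:
jog_arm([
  {"travel": [0, 0, 15], "rot": [0, 0, 0], "claw": 0},
  {"travel": [0, 0, 15], "rot": [0, 0, 0], "claw": 0},
  {"travel": [0, 0, 15], "rot": [0, 0, 0], "claw": 0},
  {"travel": [0, 0, 0], "rot": [0, 0, 0], "claw": 20},
  {"travel": [0, 0, 0], "rot": [0, 0, 0], "claw": 40},
])

```text
time: 20.0
tool_pos: [0.3655, -0.3143, 0.0278]
tcp_rot: [3.141, 0.001, 0.001]
wrist_force: [1.1, 0.6, 0.3]
width: 0.845
grip_force: 0.0
```

Emit:
jog_arm([
  {"travel": [0, 0, 0], "rot": [0, 0, 0], "claw": 70},
  {"travel": [0, 0, 0], "rot": [0, 0, 0], "claw": 100},
  {"travel": [0, 0, 0], "rot": [0, 0, 0], "claw": 140},
  {"travel": [0, 0, 0], "rot": [0, 0, 0], "claw": 255},
  {"travel": [0, 0, 0], "rot": [0, 0, 0], "claw": 255},
], force=40)

```text
time: 20.5
tool_pos: [0.3659, -0.3147, 0.0284]
tcp_rot: [3.14, -0.0, 0.003]
wrist_force: [0.6, 1.7, 6.6]
width: 0.64
grip_force: 43.5
```

Emit:
jog_arm([
  {"travel": [0, 0, -15], "rot": [0, 0, 0], "claw": 255},
  {"travel": [0, 0, -30], "rot": [0, 0, 0], "claw": 255},
  {"travel": [0, 0, -35], "rot": [0, 0, 0], "claw": 255},
  {"travel": [27.6, 26.9, 0], "rot": [0, 0, 0], "claw": 255},
  {"travel": [27.6, 26.9, 0], "rot": [0, 0, 0], "claw": 255},
])

```text
time: 21.0
tool_pos: [0.4212, -0.3692, 0.1095]
tcp_rot: [3.138, 0.0, 0.005]
wrist_force: [0.4, 0.3, -1.4]
width: 0.637
grip_force: 43.2
```

Emit:
jog_arm([
  {"travel": [27.6, 26.9, 0], "rot": [0, 0, 0], "claw": 255},
  {"travel": [27.6, 26.9, 0], "rot": [0, 0, 0], "claw": 255},
  {"travel": [27.6, 26.9, 0], "rot": [0, 0, 0], "claw": 255},
  {"travel": [0, 0, 0], "rot": [0, 0, 0], "claw": 255},
  {"travel": [0, 0, 30], "rot": [0, 0, 0], "claw": 255},
])

```text
time: 21.5
tool_pos: [0.5063, -0.4522, 0.0812]
tcp_rot: [3.135, -0.0, 0.011]
wrist_force: [0.3, -1.3, -1.9]
width: 0.639
grip_force: 43.4
```

Emit:
jog_arm([
  {"travel": [0, 0, 20], "rot": [0, 0, 0], "claw": 255},
  {"travel": [0, 0, 7], "rot": [0, 0, 0], "claw": 255},
  {"travel": [0, 0, 0], "rot": [0, 0, 0], "claw": 255},
  {"travel": [0, 0, 0], "rot": [0, 0, 0], "claw": 255},
  {"travel": [0, 0, 0], "rot": [0, 0, 0], "claw": 255},
])

```text
time: 22.0
tool_pos: [0.5036, -0.4494, 0.0517]
tcp_rot: [3.139, -0.0, 0.003]
wrist_force: [-0.6, -1.0, -1.7]
width: 0.641
grip_force: 43.3
```

Emit:
jog_arm([
  {"travel": [0, 0, 7], "rot": [0, 0, 0], "claw": 255},
  {"travel": [0, 0, 6], "rot": [0, 0, 0], "claw": 255},
  {"travel": [0, 0, 4], "rot": [0, 0, 0], "claw": 255},
  {"travel": [0, 0, 2], "rot": [0, 0, 0], "claw": 255},
  {"travel": [0, 0, 0], "rot": [0, 0, 0], "claw": 255},
])

```text
time: 22.5
tool_pos: [0.5025, -0.4483, 0.0325]
tcp_rot: [-3.141, 0.0, 0.001]
wrist_force: [-3.7, 4.6, 9.3]
width: 0.641
grip_force: 44.5
```

Light contact (9 N) at the floor height. Releasing, then rising away.

Emit:
jog_arm([
  {"travel": [0, 0, -0.5], "rot": [0, 0, 0], "claw": 255},
  {"travel": [0, 0, 0], "rot": [0, 0, 0], "claw": 80},
  {"travel": [0, 0, 0], "rot": [0, 0, 0], "claw": 50},
  {"travel": [0, 0, 0], "rot": [0, 0, 0], "claw": 0},
  {"travel": [0, 0, 0], "rot": [0, 0, 0], "claw": 0},
])

```text
time: 23.0
tool_pos: [0.5027, -0.4485, 0.031]
tcp_rot: [-3.141, 0.0, 0.0]
wrist_force: [-0.1, -0.4, -0.4]
width: 0.997
grip_force: 0.0
```

Emit:
jog_arm([
  {"travel": [0, 0, -20], "rot": [0, 0, 0], "claw": 0},
  {"travel": [0, 0, -40], "rot": [0, 0, 0], "claw": 0},
  {"travel": [0, 0, -45], "rot": [0, 0, 0], "claw": 0},
  {"travel": [0, 0, -40], "rot": [0, 0, 0], "claw": 0},
  {"travel": [-45, 0, 0], "rot": [0, 0, 0], "claw": 0},
])

```text
time: 23.5
tool_pos: [0.4649, -0.4525, 0.1853]
tcp_rot: [3.13, 0.005, 0.021]
wrist_force: [-1.0, -0.8, 0.6]
width: 1.001
grip_force: 0.0
```

Emit:
jog_arm([
  {"travel": [-40, 20, 0], "rot": [0, 0, 0], "claw": 0},
  {"travel": [-40, 20, 0], "rot": [0, 0, 0], "claw": 0},
  {"travel": [-40, 20, 0], "rot": [0, 0, 0], "claw": 0},
  {"travel": [-40, 20, 0], "rot": [0, 0, 0], "claw": 0},
  {"travel": [0, 0, 0], "rot": [0, 0, 0], "claw": 0},
])

```text
time: 24.0
tool_pos: [0.2931, -0.5306, 0.1762]
tcp_rot: [3.141, -0.008, -0.003]
wrist_force: [-0.1, -0.1, 0.5]
width: 1.0
grip_force: 0.0
```

Run:
```python
from workcell import viewer,monitor
import cv2,numpy as np
a,b=[viewer.read_camera(n)["color"] for n in("scene","top")]
cv2.imwrite("pics/end.png",np.vstack([cv2.resize(a[100:350,20:500],(576,300)),cv2.resize(b[110:290,100:450],(576,296))]))
```

```text
(no output)
```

View pics/end.png

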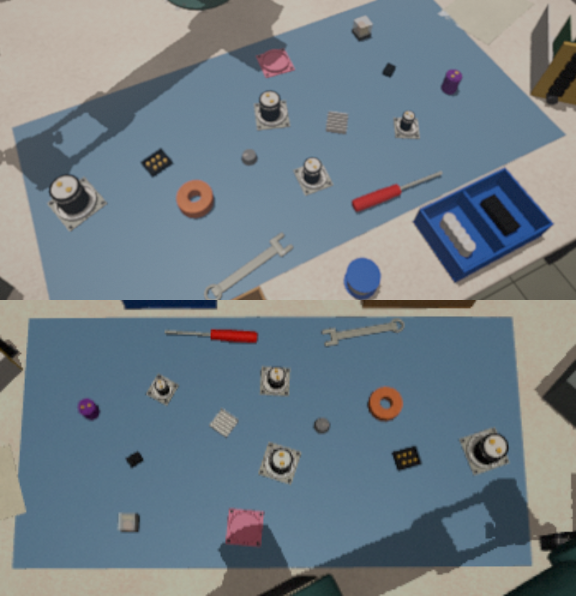

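All four caps stand upright in their own holders: 26 at (407,122), 36 at (312,172), 46 at (270,107) and 56 at (72,195). The relay, toroid and decoys look where they were.

```bash
python3 -c "from workcell import workorder;print(workorder.finish_job())"
```

```text
the job is handed in; nothing more can be done
None
```

I placed all four capacitors upright, terminals up, in the holders of their own size, smallest first; the last picture shows the relay, toroid and look-alikes where they were, and I handed the job in at about 24 s.

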